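# Dock the sample tray of a moisture analyser

### The arm

A 6-joint arm with a two-finger parallel gripper is mounted at the origin on the work surface. World frame = base frame: x ahead of the robot, y to its left, z up, the work surface at z = 0. Lengths are in m, angles in degrees, forces in N, time in s.
With the tool pointing down it reaches from about 0.325 to 0.925 m from the base axis. Payload 3.1 kg.
Tool frame: the origin (TCP) lies on the centre line of the jaws, within the pads' length; the fingertips stand ahead of it and the grasp point (between the pads) lies 3 mm ahead of it (env.tcp_to_tips is the z of the fingertips in the tool frame, in m); z points along the fingers, y is the direction in which the jaws open and shut (so a half turn about z gives the same grasp; the last joint's range is limited). The gripper opens to 85 mm and grips with 20 to 120 N. Pads are 22 mm wide; open, the fingers measure 114 mm over their backs; the gripper's body (76 mm by 85 mm) begins 54 mm behind the grasp point. The pads swing forward as they close: fully open they stand 13 mm farther back than shut.
Start: joints at [-69.511, 12.427, 92.441, -0, 75.132, -6.429], TCP at [0.283, -0.557, 0.253] pointing down, gripper open.
Joint ranges: [-157.48, 157.48], [-44.54, 120.13], [17.64, 146.25], [-64.5, 244.5], [7.68, 150.69], [-147.95, 147.95]. Speed limits (degrees/s): [159.86, 159.86, 180, 180, 180, 180].

### API

Orientations are given as [roll, pitch, yaw] about the fixed x, y, z axes, in that order (R = Rz(yaw) Ry(pitch) Rx(roll)).
In Python, from plant import env, jaws, kinematics, telemetry, eyes, job, spotter gives the robot as it stands. Calls block until the motion is done:
- env.movep(position, orientation): joint-space move of the TCP to a pose.
- env.movel(position, orientation=None, speed=0.15): straight line of the TCP; orientation=None keeps the orientation; speed is the mean speed in m/s.
- env.goto_joints(angles): joint-space move.
- jaws.open_jaws() and jaws.grab(): open the fingers fully, or close them until they stop; the grip force is fixed at half the most.
- env.pause(seconds).
- kinematics.solve_ik(position, orientation): joint angles nearest the present ones, or None.
- telemetry.observe(): the state.
- eyes.grab_frame(name): name is "scene" or "top" or "wrist"; returns (picture, depth): 384x512x3 uint8, red, green, blue; 384x512 float32, m along the optical axis (not along the pixel's ray), 0 where there is no reading.
- eyes.camera_model(name): a dict with "mtx" (3x3 intrinsics, pixels), "R" (3x3) and "t" (3): a world point X has camera coordinates R X + t. Camera axes: x right, y down, z forward; pixel columns grow to the right and rows downward; lengths in m; the calibration is good to about 2 mm. A picture is of the moment at which its call begins: read the wrist's pose just before it. camera_model takes no time and is no camera call; for the wrist camera it gives the pose at the moment of the call.
A pose or a line that the arm cannot do raises env.MotionError and nothing moves.
- job.job_done(): hands the job in, once; it reports no verdict.
Trained networks look in the newest picture that a camera, given by its name, has taken for a name from the list of things; names that differ only in an ending like _2 or _b are one class to them, and where a whole thing is asked for, a point or a joint stands for the part that bears it (a point fixed in the world has none). Each returns a list of dicts, best first, with "conf" (0 to 1); they miss things now and then, are a little off and sometimes report something else, mostly with a low value. They report only what shows in the picture. A call takes as long as a camera call. They do not tell look-alikes from the thing itself.
- spotter.search_frame(camera, target): "at" ([x, y, z] in m, in the coordinates of the camera as it stood for that picture, good to about 4 mm: the middle of the surface that is visible of it).
- spotter.outline_of(camera, target): "pixels" (384x512 bool, what is visible of it).
- spotter.place_of(camera, target): "at" ([x, y, z] in m, in the coordinates of the camera as it stood for that picture, good to about 4 mm: a listed point, or the origin of a listed thing).
The state is a dict: "clock": time; "joint_positions": joint angles; "qvel": joint speeds; "effort": joint torques, N m; "eef_pos": TCP position; "tcp_rot": TCP orientation; "ft_force": force on the tool from outside, world axes, zero at the start; "moment": the same for the moment, N m; "opening": finger opening in m.
Only numpy, scipy, OpenCV 4.12 (cv2) and the standard library are available. Lean on these libraries where they do the work, as an engineer would, in place of code of your own. Each camera call takes 0.05 s, during which the arm holds its last target. There are 200 camera calls.

### The job

Hook the fingertips behind the far lip of the blue sample tray, draw it gently towards you into the dock until it rests against the rubber bumper, and keep pulling it against the bumper with a steady force of about 12 N for a second; never use more than 20 N on the tray. Then let go and swing the orange keeper fully closed behind the tray, and move clear. Keep the three small jars standing on the tray and leave everything else where it is.

Things in the scene. Friction and masses are not known exactly. Their poses are not given: they have to be found in the camera images.
- tray: Loose blue tray, 100 (x) x 150 (y) x 40 mm high, 0.4 to 0.75 kg, carrying 3 jars of 50 g. Black insert fills it to 34 mm, so nothing fits inside its walls: pull it from behind. Its slick underside drags with 1.5 to 3.5 N. Origin: centre of underside; +x its far side (away from the robot, within 0.35 rad), +z up. Starts 9 to 14 cm short of home, askew. Tips spread along the lip keep it square.
- tray_lip (a point): Outer edge, at mid-length, of the ledge on top of the tray's far wall: 130 mm long, juts 8 mm beyond the wall, 34 to 40 mm above the counter; the point is 58 mm from the tray's centre along its +x, 37 mm up. A fingertip lowered behind it to about 18 mm above the counter hooks it.
- tray_front (a point): Centre of the tray's near face (flat, 126 mm wide, then 12 mm bevels at the two near corners), 50 mm from the tray's centre along its -x, 20 mm up.
- dock: Fixed dark steel docking frame; origin on the counter at mid-width, where the bumper's free face is within 12 mm either way; +x is where the tray comes from (away from the robot, give or take 0.2 rad), +z up. Home: tray_front against the bumper, so at dock x = 0 within about 12 mm (not known better), dock y = 0, tray axes along the dock's.
- keeper (a joint): Angle (rad) of the orange keeper arm about its upright pivot: 0 open, starts at 0 to 0.3, 1.97 its end stop, fully closed; grows clockwise seen from above. At q the arm points 0.4 - q rad from dock +x towards dock +y: closed it lies along dock -y, 5 to 29 mm beyond the home tray's ledge. Friction holds it anywhere; about 1.2 N at the knob moves it.
- keeper_knob (a point): Centre of the upright round orange knob near the tip of the keeper arm: 16 mm across, 34 to 72 mm above the counter (this point at 53 mm), 84 mm from the pivot. The arm below it is 12 mm thick, 22 to 34 mm above the counter.
- keeper_pivot (a point): Axis of the keeper's pivot at the dock's left: dock x = 131 mm, dock y = 118 mm; a post 41 mm high.
- jar1: Small amber sample jar with a white cap, 36 mm across, 34 mm high, standing loose on the near half of the tray's insert (its top 68 mm above the counter). Origin: centre of its underside. Rides along; leave it standing.
- jar2: Small clear sample jar with a white cap, 36 mm across, 34 mm high, standing loose on the near half of the tray's insert (its top 68 mm above the counter). Origin: centre of its underside. Rides along; leave it standing.
- jar3: Small green sample jar with a white cap, 36 mm across, 34 mm high, standing loose on the near half of the tray's insert (its top 68 mm above the counter). Origin: centre of its underside. Rides along; leave it standing.
- grain_jar: Bystander: amber jar with a red cap, 76 mm across, 120 mm high, to the right of the dock. Origin under its centre.
- beaker: Bystander: glass beaker, 64 mm across, 80 mm high, far left. Origin under its centre.
- water_bottle: Bystander: clear bottle with a blue cap, 60 mm across, 170 mm high, near the far edge. Origin under its centre.
- spatula: Bystander: lab spatula, 180 mm long, lying to the left of the dock. Origin under its middle.
- tissue_box: Bystander: purple box, 90 x 160 x 60 mm, near the far edge. Origin under its centre.
- dock_mouth (a point): Middle of the dock's mouth on the counter, dock x = 115 mm. Side rails, 26 mm high, leave 156 mm between them up to dock x = 55 mm (3 mm to spare each side of the tray) and flare out by 28 mm a side from there to the mouth, so they steer the tray in; it may rub on them. A tray pulled in askew can jam on the rails: ease off and square it.
- bumper_zone (a point): Dock x = 0, 20 mm up: middle of the range in which the black bumper pad (70 mm wide, 10 to 30 mm up, facing dock +x, on a grey block 34 mm high) may be set; its face is within 12 mm of here along the dock's x and must be found by feel. Stiff spring: 1 mm for 8 N, bottoms at 4 mm; pushes the tray back up to 3 mm when let go. A pull of 8.5 to 20 N for 0.6 s, tray at rest, seats it.
Mind the look-alikes: they are no part of the job. Several things have the shape of the tray; the one meant has the colours described above.

How it is judged (in metres and radians):
On the way, in this order (a step that is already met when the one before it is completed fails the run):
1. the tray, at rest against the bumper, is pulled with at least 8.5 N for 0.6 s (contact force between the fingers and tray above 8.5 N and linear speed of tray below 0.004 m/s and x of tray_front in the frame of dock between -0.016 and 0.016 m and y of tray_front in the frame of dock between -0.006 and 0.006 m and angle between tray's own z axis and vertical below 0.05 rad), for 0.6 s.
2. with the tray home, the keeper is swung closed behind it (value of joint keeper above 1.87 rad and x of tray_front in the frame of dock between -0.016 and 0.016 m and y of tray_front in the frame of dock between -0.006 and 0.006 m and angle between tray's own z axis and vertical below 0.05 rad), for 0.2 s.
At the end, for the whole second after the job is handed in: The tray lies flat in the dock, its near face within 16 mm of the middle of the bumper's setting range and centred within 6 mm, at rest; the keeper is closed behind it (within 0.1 rad of its stop); the three jars stand upright on the tray; the robot touches nothing (all of step 2 and angle between each of jar1, jar2, jar3's own z axis and vertical below 0.2 rad and z of jar1 in the frame of tray between 0.028 and 0.045 m and z of jar2 in the frame of tray between 0.028 and 0.045 m and z of jar3 in the frame of tray between 0.028 and 0.045 m and linear speed of tray below 0.01 m/s and contact force between the fingers and anything else below 0.5 N).
It fails at once if the fingers press on the tray with more than 20 N (contact force between the fingers and tray above 20 N).
It fails at once if a jar tips over or leaves the tray (angle between any of jar1, jar2, jar3's own z axis and vertical above 0.5 rad or z of any of jar1, jar2, jar3 in the frame of tray below 0.02 m).
It fails at once if a bystander is moved by more than 30 mm (distance of any of grain_jar, beaker, water_bottle, spatula, tissue_box from where it was at the start of the episode above 0.03 m).
It also fails if it takes over 69 s, if anything falls off the work surface, if the arm or the gripper's body presses on something with over 40 N, if the wrist force passes 120 N, or if a joint passes its speed limit or range.

## Working session

There is one attempt and no reset: what is moved stays moved. The work goes in short steps, each a Python script; the robot and the scene stay as the last script left them, time stands still between calls to the robot, and variables do not carry over. Pictures are saved under pics/ and viewed, on a budget of 10 in all, crops included, one or two more only if the job needs it, and the job is handed in when it is done.

```bash
ls; mkdir -p pics
cat > h.py <<'E'
import numpy as np, cv2
from plant import env, jaws, kinematics, telemetry, eyes, job, spotter
def world(cam,p,m=None):
    m=m or eyes.camera_model(cam); return m["R"].T@(np.array(p)-m["t"])
def look(cam,fn=None):
    m=eyes.camera_model(cam); im,d=eyes.grab_frame(cam)
    if fn: cv2.imwrite("pics/"+fn,im[:,:,::-1])
    return im,d,m
def cloud(d,m):
    v,u=np.mgrid[:d.shape[0],:d.shape[1]]; K=m["mtx"]
    P=np.stack([(u-K[0,2])/K[0,0]*d,(v-K[1,2])/K[1,1]*d,d],-1)
    return (P-m["t"])@m["R"]
def place(cam,t,m): return [(round(r["conf"],2),np.round(world(cam,r["at"],m),4).tolist()) for r in spotter.place_of(cam,t)]
E
python3 - <<'E'
from h import *
ims=[]
o=telemetry.observe(); print(o["clock"],o["ft_force"],env.tcp_to_tips,o["tcp_rot"])
for c in("top","scene"):
    im,d,m=look(c,c+"0.png"); ims.append(im)
    print(c,np.round(m["t"]@-m["R"],3))
    for t in("tray","tray_lip","tray_front","dock","keeper_knob","keeper_pivot","dock_mouth","bumper_zone"): print(t,place(c,t,m))
print(telemetry.observe()["clock"])
E
```

```text
pics
0.0 [-0.59361982  0.17409462 -0.87494834] 0.022 [-1.79858833e+02 -1.46326902e-02  2.69203566e+01]
top [0.419 0.028 0.897]
tray [(0.83, [0.5452, -0.0553, 0.0004]), (0.66, [0.3738, -0.3104, 0.0033]), (0.56, [0.8212, -0.0484, 0.0016])]
tray_lip [(0.94, [0.3378, -0.2699, 0.0357]), (0.91, [0.5975, -0.0684, 0.0344]), (0.79, [0.813, 0.0143, 0.0374])]
tray_front [(0.77, [0.4908, -0.0434, 0.0206]), (0.76, [0.8293, -0.0943, 0.0193]), (0.71, [0.4034, -0.3517, 0.0196])]
dock [(0.38, [0.5339, -0.0016, 0.0328])]
keeper_knob [(0.6, [0.6157, 0.0899, 0.053])]
keeper_pivot [(0.91, [0.5299, 0.0713, 0.0197])]
dock_mouth []
bumper_zone []
scene [ 1.545 -0.284  0.786]
tray [(0.92, [0.3738, -0.3101, 0.0036]), (0.79, [0.5415, -0.059, 0.0012]), (0.74, [0.8196, -0.0413, -0.0017]), (0.73, [0.517, -0.0477, 0.0344])]
tray_lip [(0.65, [0.5958, -0.0638, 0.0406]), (0.65, [0.3327, -0.2631, 0.0349]), (0.56, [0.8116, 0.0134, 0.0382])]
tray_front [(0.93, [0.4929, -0.0443, 0.0186]), (0.88, [0.824, -0.0965, 0.0182]), (0.78, [0.4005, -0.3479, 0.0206])]
dock []
keeper_knob [(0.48, [0.6196, 0.0953, 0.0569])]
keeper_pivot [(0.76, [0.5327, 0.0736, 0.0236])]
dock_mouth []
bumper_zone []
0.9
```

View pics/top0.png

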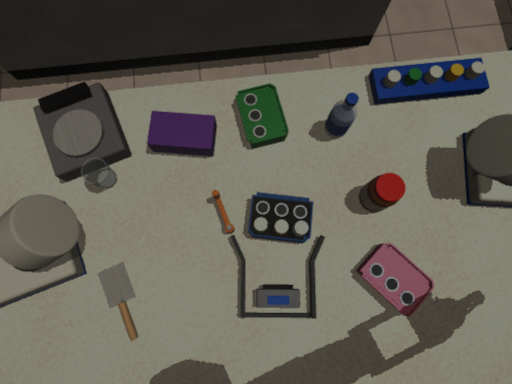

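View pics/scene0.png

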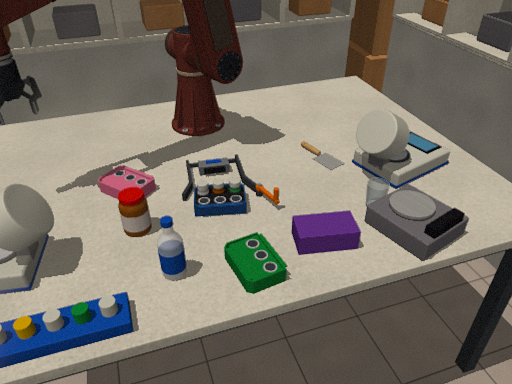

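Run:
```python
from h import *
env.movep([0.50,-0.03,0.36],[180,0,0]); print(telemetry.observe()["clock"])
im,d,m=look("wrist","w0.png"); print(np.round(m["t"]@-m["R"],3),m["R"].round(2).tolist())
for t in("tray","tray_lip","tray_front","dock","keeper_knob","keeper_pivot"): print(t,place("wrist",t,m))
P=cloud(d,m); np.savez("w0.npz",P=P,im=im,d=d,R=m["R"],t=m["t"],K=m["mtx"])
im,d,m=look("top"); np.savez("t0.npz",P=cloud(d,m),im=im,d=d,R=m["R"],t=m["t"],K=m["mtx"])
```

```text
2.9833
[ 0.578 -0.032  0.48 ] [[-0.0, -1.0, -0.0], [-0.95, 0.0, 0.31], [-0.31, 0.0, -0.95]]
tray [(0.79, [0.5429, -0.0599, -0.002]), (0.56, [0.3711, -0.3127, -0.0035])]
tray_lip [(0.89, [0.3352, -0.2674, 0.0379]), (0.85, [0.5978, -0.0723, 0.0372])]
tray_front [(0.68, [0.3996, -0.3538, 0.0179]), (0.67, [0.4923, -0.0423, 0.022])]
dock []
keeper_knob [(0.85, [0.6088, 0.0928, 0.0506]), (0.48, [0.5721, -0.3021, -0.0033]), (0.33, [0.3828, 0.3446, -0.0003])]
keeper_pivot [(0.67, [0.5319, 0.0682, 0.0193])]
```

View pics/w0.png

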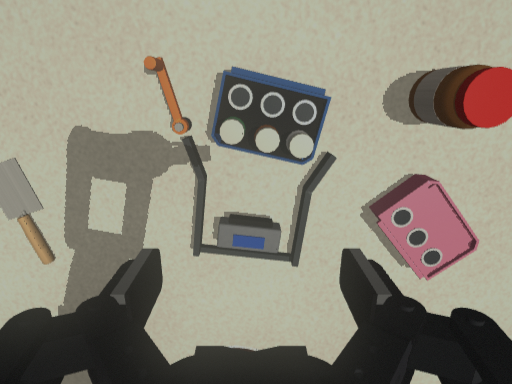

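```bash
cat > meas.py <<'E'
from h import *
def fit(name):
    z=np.load(name); P=z["P"]; im=z["im"].astype(int)
    mx=im.max(-1); x,y,h=P[...,0],P[...,1],P[...,2]
    roi=(x>.3)&(x<.7)&(y>-.2)&(y<.16)&(z["d"]>0)
    blue=roi&(im[...,2]>1.5*im[...,0])&(im[...,2]>60)&(h>.03)&(h<.048)&(x>.46)
    dark=roi&(mx<110)&(mx-im.min(-1)<25)&(h>.017)&(h<.034)&(x<.54)
    print(name,"dark",dark.sum(),"blue",blue.sum(),"h",np.median(h[dark]),np.median(h[blue]))
    r=cv2.minAreaRect((P[blue][:,:2]*1000).astype(np.float32)); print("tray top rect",r)
    return P[dark],P[blue]
if __name__=="__main__":
    fig=np.full((600,800,3),255,np.uint8)
    for n,c in(("w0.npz",(0,0,255)),("t0.npz",(255,0,0))):
        D,B=fit(n)
        for q in np.vstack([D,B]): cv2.circle(fig,(int(400-(q[1]+.03)*2200),int(580-(q[0]-.36)*2200)),1,c,-1)
    cv2.imwrite("pics/fit.png",fig)
E
python3 meas.py
```

```text
w0.npz dark 3103 blue 1420 h 0.02673246303615817 0.040066573855802035
tray top rect ((543.7857666015625, -57.63446807861328), (149.44007873535156, 106.60806274414062), 77.028076171875)
t0.npz dark 642 blue 165 h 0.02746884505135367 0.03903505898221361
tray top rect ((542.9945068359375, -63.412681579589844), (131.70289611816406, 106.14318084716797), 76.8539810180664)
```

View pics/fit.png

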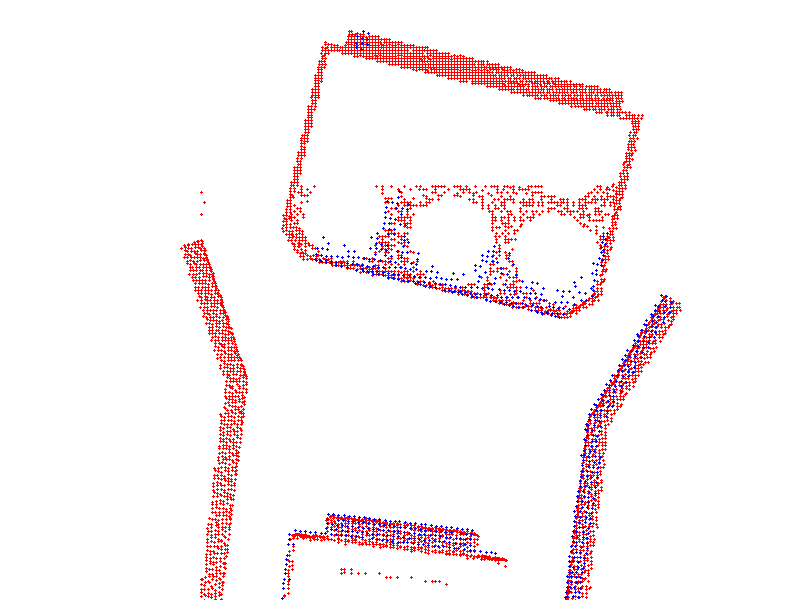

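```bash
cat >> h.py <<'E'
def obs(): return telemetry.observe()
def ft(n=6):
    f=[]
    for _ in range(n): f.append(obs()["ft_force"]); env.pause(0.01)
    return np.mean(f,0)
class Dock:
    def __init__(s,o,yaw): s.o=np.array(o);s.yaw=yaw;c,n=np.cos(yaw),np.sin(yaw);s.R=np.array([[c,-n],[n,c]])
    def w(s,x,y): return s.o+s.R@[x,y]
    def inv(s,p): return s.R.T@(np.array(p)[:2]-s.o)
E
python3 - <<'E'
from meas import *; import json
D,_=fit("w0.npz"); best=None
# refine dock: inner rails at dock y=+-78 for x<55
dk=Dock([.3883,-.032],np.radians(-6.1))
for it in range(4):
    q=(D[:,:2]-dk.o)@dk.R; s=(q[:,0]>-.02)&(q[:,0]<.05)&(D[:,2]>.023)
    sl=[];mid=[]
    for sg in(1,-1):
        k=s&(abs(q[:,1]*sg-.083)<.02); bins=np.arange(-.02,.05,.005); e=[]
        for b in bins:
            kk=k&(q[:,0]>=b)&(q[:,0]<b+.005)
            if kk.sum()>5: e.append((b+.0025,np.median(q[kk,1])))
        p=np.polyfit(*np.array(e).T,1); sl.append(p[0]); mid.append(np.polyval(p,.02))
    dk=Dock(dk.o+dk.R@[0,np.mean(mid)-.02*np.mean(sl)],dk.yaw+np.arctan(np.mean(sl)))
    print(np.degrees(dk.yaw),dk.o,sl,mid)
print("pivot",dk.inv([.5315,.071]))
q=(D[:,:2]-dk.o)@dk.R; k=(abs(q[:,1])<.03)&(q[:,0]>-.03)&(q[:,0]<.03); print("bumper x pct",np.percentile(q[k,0],[2,50,90,98]))
im,d,m=look("top")
for t in("water_bottle","grain_jar","spatula"): print(t,place("top",t,m)[:1])
E
```

```text
w0.npz dark 3103 blue 1420 h 0.02673246303615817 0.040066573855802035
tray top rect ((543.7857666015625, -57.63446807861328), (149.44007873535156, 106.60806274414062), 77.028076171875)
-6.380068248700979 [ 0.38832563 -0.03176021] [np.float64(-0.007431049967145035), np.float64(-0.002345254037091873)] [np.float64(0.08267998931673262), np.float64(-0.08239319530974759)]
-6.439856329474383 [ 0.3883174  -0.03183376] [np.float64(-0.002679804811520069), np.float64(0.0005928063281277516)] [np.float64(0.08251789922444262), np.float64(-0.08270767314616775)]
-6.607363797831076 [ 0.38831673 -0.03183967] [np.float64(-0.006193943335821567), np.float64(0.0003468129879688097)] [np.float64(0.08254624814368372), np.float64(-0.08267507899411346)]
-6.762878695777673 [ 0.38833189 -0.03170884] [np.float64(-0.005955729761424646), np.float64(0.0005272224204238504)] [np.float64(0.08269457121091747), np.float64(-0.08253972876304529)]
pivot [0.13007689 0.11885376]
bumper x pct [-0.02735578 -0.00734241 -0.00323005 -0.00284546]
water_bottle []
grain_jar [(0.33, [0.6153, 0.09, 0.0529])]
spatula [(0.61, [0.3891, 0.3456, -0.0008])]
```

```bash
cat >> h.py <<'E'
dk=Dock([.3883,-.0318],np.radians(-6.4))
def pose(lip,yaw_deg,off,z):  # lip mid (world xy), tool line off metres behind the lip; camera side towards robot
    a=np.radians(yaw_deg); return [lip[0]+off*np.cos(a),lip[1]+off*np.sin(a),z],[180,0,180+yaw_deg]
E
python3 - <<'E'
from h import *
lip=np.array([.5964,-.0698]); ty=-13.0
print(dk.inv(lip))
p,r=pose(lip,ty,.026,.16); env.movep(p,r)
p,r=pose(lip,ty,.026,.040); env.movel(p,r,speed=.06)
f0=ft(10); print(f0,env.tcp_to_tips,obs()["clock"],obs()["eef_pos"])
ax=np.array([np.cos(np.radians(ty)),np.sin(np.radians(ty))])
for off in np.arange(.024,.002,-.0015):
    p,r=pose(lip,ty,off,.040); env.movel(p,r,speed=.01); f=ft(4)-f0
    print(round(off,4),round(f[:2]@ax,2),f.round(2))
    if f[:2]@ax>1.2: break
print(obs()["clock"]); look("top","t1.png"); look("wrist","w1.png")
E
```

```text
[ 0.21103892 -0.0145665 ]
[0.04833104 0.04086272 0.2080491 ] 0.022 8.3083 [ 0.62195095 -0.07572113  0.04032249]
0.024 0.76 [ 0.68 -0.4  -0.3 ]
0.0225 0.39 [ 0.34 -0.23  0.03]
0.021 0.16 [ 0.11 -0.2  -0.22]
0.0195 0.15 [ 0.12 -0.14 -0.24]
0.018 -0.29 [-0.36 -0.26 -0.26]
0.0165 -0.46 [-0.55 -0.33 -0.3 ]
0.015 -0.17 [-0.23 -0.23 -0.28]
0.0135 -0.13 [-0.2  -0.31 -0.13]
0.012 -0.23 [-0.22  0.08 -0.11]
0.0105 1.21 [ 1.19 -0.22 -1.11]
11.6917
```

View pics/w1.png

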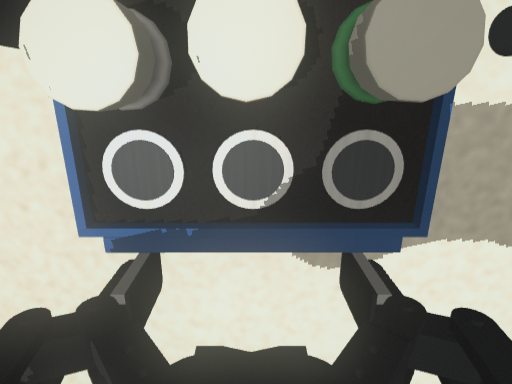

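```bash
cat >> h.py <<'E'
def pull(x,y,rel,speed,off=.0105,z=.040,f0=np.zeros(3)):  # lip target in dock frame
    yd=-6.4+rel; p,r=pose(dk.w(x,y),yd,off,z); env.movel(p,r,speed=speed)
    f=ft(3)-f0; return round(float(f[:2]@dk.R[:,0]),2),round(float(f[:2]@dk.R[:,1]),2),round(float(f[2]),2)
def trayw(fn=None):
    im,d,m=look("wrist",fn); P=cloud(d,m); i=im.astype(int)
    b=(i[...,2]>1.5*i[...,0])&(i[...,2]>60)&(d>0)&(P[...,2]>.033)&(P[...,2]<.046)
    Q=(P[b][:,:2]-dk.o)@dk.R
    return Q
E
python3 - <<'E'
from h import *
f0=np.array([-.2,-.25,-.2])
N=6
for k in range(1,N+1):
    s=k/N
    print(pull(.2105-.042*s,-.0146*(1-s),-6.6*(1-s),.03,f0=f0))
print(obs()["clock"])
Q=trayw("w2.png"); r=cv2.minAreaRect((Q*1000).astype(np.float32)); print(r, Q.min(0),Q.max(0))
im,d,m=look("top")
for t in("tray","tray_lip","tray_front"): print(t,[dk.inv(np.array(a[1])).round(4).tolist() for a in place("top",t,m)])
E
```

```text
(2.38, 0.63, 0.46)
(1.82, 0.6, 1.49)
(2.87, 0.68, 1.38)
(2.54, 0.34, 1.68)
(2.61, 0.52, 2.37)
(3.11, 0.11, 2.35)
14.3583
((132.98806762695312, 0.25815582275390625), (68.84526824951172, 151.7340850830078), 0.4334337115287781) [ 0.09799249 -0.07573014] [0.16705722 0.07586262]
tray [[0.4317, 0.0352], [0.0215, -0.2802]]
tray_lip [[0.4178, 0.0914], [-0.0257, -0.2384]]
tray_front [[0.4458, -0.0136], [0.0531, -0.3137]]
```

View pics/w2.png

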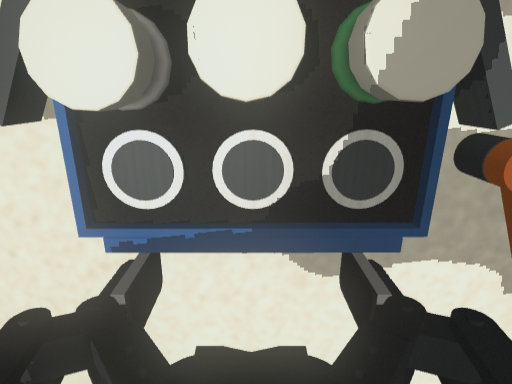

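Run:
```python
from h import *
f0=np.array([-.2,-.25,-.2]); x=.1685
log=[]
while x>.117:
    x-=.0065; f=pull(x,0,0,.025,f0=f0); log.append((round(x,4),)+f)
    if f[0]>7: break
else:
    while x>.088:
        x-=.001; f=pull(x,0,0,.008,f0=f0); log.append((round(x,4),)+f)
        if f[0]>5.5: break
for l in log: print(l)
print(obs()["clock"]); Q=trayw(); r=cv2.minAreaRect((Q*1000).astype(np.float32)); print(r,Q.max(0))
```

```text
(0.162, 2.96, 0.35, 1.29)
(0.1555, 2.34, 0.58, 1.89)
(0.149, 2.05, -0.04, 0.82)
(0.1425, 2.01, 0.48, 0.59)
(0.136, 1.55, 0.07, 0.33)
(0.1295, 1.87, 0.26, 0.5)
(0.123, 2.11, -0.01, 0.25)
(0.1165, 2.08, 0.67, 0.63)
(0.1155, 2.6, 0.39, -1.5)
(0.1145, 2.98, 0.26, -1.95)
(0.1135, 2.69, 0.63, -0.92)
(0.1125, 2.97, 0.1, -0.9)
(0.1115, 2.87, 0.25, -0.83)
(0.1105, 2.53, 0.12, -0.78)
(0.1095, 3.06, -0.12, -1.12)
(0.1085, 3.09, 0.41, -0.96)
(0.1075, 2.5, -0.5, -1.41)
(0.1065, 3.03, 0.47, -1.48)
(0.1055, 4.06, 0.03, -1.97)
(0.1045, 5.12, -0.04, -2.04)
(0.1035, 6.34, 0.07, -2.45)
21.975
((71.76482391357422, 0.26488494873046875), (68.02682495117188, 152.35581970214844), 1.744698405265808) [0.10438932 0.07574229]
```

Run:
```python
from h import *
f0=np.array([-.2,-.25,-.2]); x=.1035; log=[]
while x>.092:
    x-=.0006; f=pull(x,0,0,.006,f0=f0); log.append((round(x,4),)+f)
    if f[0]>11.6: break
for l in log[::2]+log[-1:]: print(l)
for k in range(8):
    env.pause(.15); f=ft(4)-f0; print((f[:2]@dk.R).round(2),f[2].round(2))
print(obs()["clock"],obs()["eef_pos"]); Q=trayw("w3.png"); r=cv2.minAreaRect((Q*1000).astype(np.float32)); print(r,Q.max(0),Q.min(0))
np.savetxt("x.txt",[x])
```

```text
(0.1029, 6.73, 0.13, -1.7)
(0.1017, 8.11, 0.62, -1.92)
(0.1005, 8.99, 0.28, -2.34)
(0.0993, 10.33, 0.66, -2.04)
(0.0981, 11.1, 0.36, -1.8)
(0.0975, 11.97, 1.06, -1.77)
[12.02  0.46] -1.87
[12.15  0.72] -1.96
[12.08  1.03] -1.95
[11.96  1.03] -1.79
[11.86  0.32] -1.92
[11.94  0.65] -1.68
[12.36  0.7 ] -1.99
[11.95  0.78] -1.87
26.2417 [ 0.50181756 -0.04491972  0.04272885]
((69.2490463256836, -0.12772369384765625), (68.79562377929688, 151.83065795898438), 0.7585099339485168) [0.10308554 0.07555134] [ 0.03385987 -0.07609349]
```

```bash
cat >> h.py <<'E'
PIV=np.array([.131,.118])
def kp(phi,gap,z):   # tool pushing knob clockwise, its -x face gap metres from the knob
    u=np.array([np.cos(phi),np.sin(phi)]); t=np.array([u[1],-u[0]])
    c=PIV+.084*u-(.019+gap)*t; p=dk.w(*c)
    return [p[0],p[1],z],[180,0,-6.4+np.degrees(np.arctan2(-t[1],-t[0]))]
E
python3 - <<'E'
from h import *
f0=np.array([-.2,-.25,-.2]); x=float(np.loadtxt("x.txt"))
for dx in(.004,.008,.012): print(pull(x+dx,0,0,.012,f0=f0))
print(pull(x+.035,0,0,.04,f0=f0))
pull(x+.035,0,0,.1,z=.17)
Q=trayw("w4.png"); print(cv2.minAreaRect((Q*1000).astype(np.float32)),Q.max(0))
jaws.grab()
p,r=kp(.37,.03,.17); env.movep(p,r); print(obs()["joint_positions"],obs()["clock"])
im,d,m=look("wrist"); print([ (a[0],((dk.inv(a[1])-PIV)).round(4)) for a in place("wrist","keeper_knob",m)])
im,d,m=look("top","t5.png"); print([ (a[0],((dk.inv(a[1])-PIV)).round(4)) for a in place("top","keeper_knob",m)])
E
```

```text
(7.45, -0.04, -2.86)
(2.57, -0.54, 1.08)
(0.06, 0.42, -0.27)
(-0.48, 0.43, 0.02)
((52.76509475708008, 0.08493804931640625), (102.64051818847656, 150.7685546875), 0.0674370676279068) [0.10406199 0.075419  ]
[ 6.55400695e+00  1.60187046e+01  9.74988752e+01 -1.71987238e-02
  6.64987148e+01 -8.25781007e+00] 32.2333
[(0.68, array([0.0784, 0.0265])), (0.68, array([-0.0264, -0.1182]))]
[(0.65, array([0.082 , 0.0294]))]
```

View pics/w4.png

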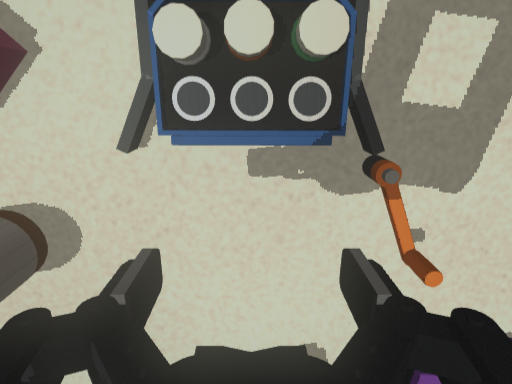

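View pics/t5.png

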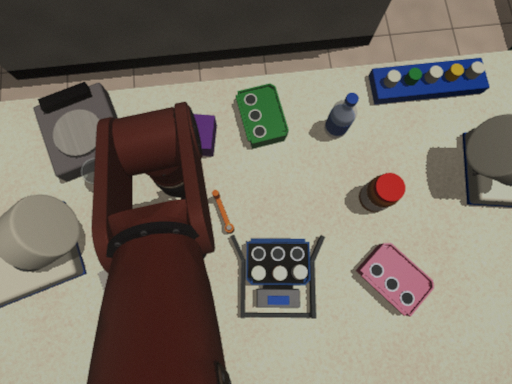

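Run:
```python
from h import *
Z=.076
def go(phi,gap,z,v):
    p,r=kp(phi,gap,z); env.movel(p,r,speed=v); return ft(3),r[2]
f0,_=go(.37,.03,Z,.08); f0=ft(8); print(f0.round(2),obs()["opening"])
def tan(f,phi):
    t=dk.R@np.array([np.sin(phi),-np.cos(phi)]); return -(f-f0)[:2]@t
for phi,gap in((.37,.015),(.37,.006),(.37,.0)):
    f,_=go(phi,gap,Z,.03); print(phi,gap,round(tan(f,phi),2))
phi=.37
while phi>-1.50:
    phi-=.09; f,_=go(phi,0,Z,.05); T=tan(f,phi); print(round(phi,2),round(T,2),(f-f0).round(2))
    if T>6: break
print(obs()["clock"])
im,d,m=look("wrist","w6.png")
np.savetxt("phi.txt",[phi,*f0])
```

```text
[-0.08 -0.27 -0.19] -0.00012106248522035782
0.37 0.015 0.7
0.37 0.006 -0.08
0.37 0.0 -0.2
0.28 -0.16 [ 0.3  -0.11  0.43]
0.19 -0.28 [ 0.5  -0.24 -0.04]
0.1 0.29 [ 0.33  0.29 -0.04]
0.01 0.38 [-0.09  0.4   0.66]
-0.08 0.64 [0.11 0.63 0.1 ]
-0.17 -0.07 [ 0.33 -0.17  0.04]
-0.26 0.29 [-0.06  0.33  0.42]
-0.35 -0.06 [-0.28  0.07  0.51]
-0.44 0.29 [0.03 0.32 0.32]
-0.53 0.46 [-0.06  0.62 -0.1 ]
-0.62 0.2 [-0.17  0.42  0.1 ]
-0.71 0.11 [-0.21  0.38  0.38]
-0.8 -0.17 [-0.52  0.41 -0.05]
-0.89 -0.01 [-0.58  0.87  0.48]
-0.98 0.76 [0.41 0.85 0.34]
-1.07 0.4 [0.29 0.36 0.43]
-1.16 0.13 [0.07 0.2  0.05]
-1.25 0.21 [0.1  0.54 0.49]
-1.34 0.28 [ 0.31 -0.22  0.38]
-1.43 0.95 [0.94 0.39 1.02]
-1.52 -0.1 [-0.09  0.2   0.29]
42.375
```

View pics/w6.png

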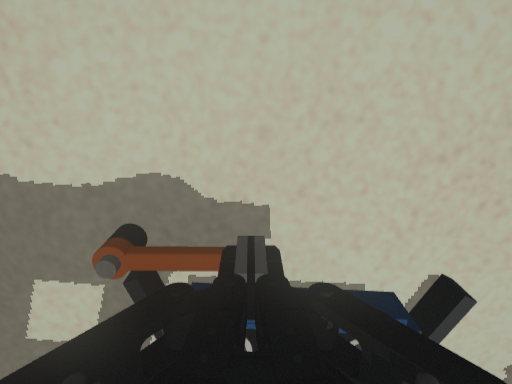

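Run:
```python
from h import *
Z=.076; phi0,*f0=np.loadtxt("phi.txt"); f0=np.array(f0)
go=lambda phi,gap,z,v: env.movel(*kp(phi,gap,z),speed=v)
def tan(phi):
    t=dk.R@np.array([np.sin(phi),-np.cos(phi)]); return -(ft(4)-f0)[:2]@t
go(-1.57,0,Z,.03); print(tan(-1.57)); g=0
while g>-.016:
    g-=.0012; go(-1.57,g,Z,.01); T=tan(-1.57); print(round(g,4),round(T,2))
    if T>4.5: break
env.pause(.4)
go(-1.57,.03,Z,.04); go(-1.57,.03,.25,.12)
im,d,m=look("top","t7.png"); im,d,m=look("wrist","w7.png"); print([ (a[0],((dk.inv(a[1])-PIV)).round(4)) for a in place("wrist","keeper_knob",m)])
Q=trayw(); print(cv2.minAreaRect((Q*1000).astype(np.float32)),Q.max(0)); print(obs()["clock"],(ft()-f0).round(2))
```

```text
0.24235913008080892
-0.0012 1.89
-0.0024 5.23
[(0.95, array([-0.0073, -0.0881]))]
((69.97753143310547, -0.9996795654296875), (152.83290100097656, 76.26712799072266), 86.2948226928711) [0.10507933 0.07475148]
46.5083 [-0.17  0.55  0.49]
```

View pics/w7.png

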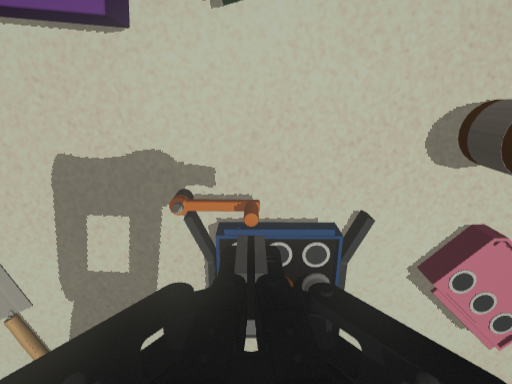

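Run:
```python
from h import *
for c in("scene","top"):
    im,d,m=look(c,c+"9.png")
    for t in("jar1","jar2","jar3","keeper_knob","tray_lip"):
        print(c,t,[(a[0],dk.inv(a[1]).round(3).tolist(),a[1][2]) for a in place(c,t,m)][:4])
im,d,m=look("wrist"); P=cloud(d,m); i=im.astype(int); o=(i[...,0]>1.7*i[...,2])&(i[...,0]>90)&(P[...,2]>.024)&(P[...,2]<.037)
q=(P[o][:,:2]-dk.o)@dk.R-PIV; k=(q[:,1]<-.015)&(q[:,1]>-.065)&(abs(q[:,0])<.03); p=np.polyfit(q[k,1],q[k,0],1); print("arm slope rad past -y:",p,k.sum())
print(obs()["clock"]); job.job_done()
```

```text
scene jar1 [(0.72, [0.026, 0.001], 0.0326), (0.69, [0.136, 0.036], 0.0547), (0.63, [0.028, -0.045], 0.0356), (0.48, [0.023, 0.049], 0.0335)]
scene jar2 [(0.72, [0.026, 0.001], 0.0326), (0.69, [0.136, 0.036], 0.0547), (0.63, [0.028, -0.045], 0.0356), (0.48, [0.023, 0.049], 0.0335)]
scene jar3 [(0.72, [0.026, 0.001], 0.0326), (0.69, [0.136, 0.036], 0.0547), (0.63, [0.028, -0.045], 0.0356), (0.48, [0.023, 0.049], 0.0335)]
scene keeper_knob [(0.72, [0.403, -0.157], 0.0037), (0.7, [0.134, 0.037], 0.0528)]
scene tray_lip [(0.89, [-0.027, -0.236], 0.0374), (0.74, [0.027, -0.046], 0.0349), (0.59, [0.418, 0.092], 0.037)]
top jar1 []
top jar2 []
top jar3 []
top keeper_knob []
top tray_lip [(0.85, [-0.022, -0.24], 0.0359)]
arm slope rad past -y: [0.01233936 0.00181172] 493
47.2083
the job is handed in; nothing more can be done
```

The tray is home against the bumper, the keeper is closed behind it, and I handed the job in at 47.2 s of the 69 s allowed. The hand-in reports no verdict.

- **Pull:** I hooked the open fingertips behind the blue tray's lip, turned it square (it started about 6.6° askew to the dock) and drew it in. It met the bumper at about dock x = −2 mm. I held it there at 11.9–12.4 N for more than 1.2 s; the force readings never passed 12.4 N.
- **Tray after letting go:** it sat square, with the sideways error about 0.1 mm and the lip at dock x ≈ 104 mm. A later reading from a partly blocked view said −1 mm and a few degrees of turn. I put little weight on that one.
- **Keeper:** I pushed the knob round with closed fingers until the push rose to 5.2 N, against about 1.2 N to move it freely. The arm's line then measured within about 0.01 rad of fully closed. The network's own knob positions scattered by 4–7 mm around that.
- **Jars and clearance:** the scene camera shows all three jars in place on the tray, with undersides 33–36 mm above the counter, and the gripper was clear above everything. The top camera could not confirm the jars at the end, because it found none of them. No contact with the bystanders showed in the pictures I took; I did not measure their final positions.

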